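Lock the sprung cover with the quarter-turn pin

TASK

Lock down the sprung cover of the small gear housing: take the T-headed pin out of its wooden stand, pass its head through the cover and the slot of the lock plate inside, push it down against the springs, turn it a quarter turn clockwise (seen from above) and let the springs draw it up so that its head sits home in the cross groove, then let go. The lock plate's slot is not quite where the cover shows it, so feel for it gently and never force the pin (70 N would bend the plate); leave the things round about where they are.

Things in the scene. Friction and masses are not known exactly. Their poses are not given: they have to be found in the camera images.
- pin_grip (a point): Centre of the flat wing on top of the loose upright steel pin (84 mm tall, 0.18 kg), 64 mm above the pin's underside. Wing: 12 mm thick (x, grip here), 46 mm wide (y), 40 mm high. Neck below it 18 mm across, then a flange 58 mm across from 34 down to 29 mm above the underside. z up along the pin. A half turn about z changes nothing
- pin_head (a point): Centre of the underside of the pin's T-head, its lowest point; axes as pin_grip. The head is a bar 12 mm (x) by 36 mm (y), 8 mm high, in line with the wing, on a round shank 12 mm thick
- slot (a point): Middle of the cover's opening (32 mm along x, 48 mm along y), level with the top of the unpressed cover, 65 mm above the bench; does not sink with the cover. z up, y along the slots. Aluminium cover 100 (x) by 110 (y), 5 mm thick. Four bolt heads at x +-40, y +-45 mm rise 4 mm above it. When the pin's flange meets the unpressed cover, the pin's underside is 29 mm below this point
- lock_level (a point): Point 19 mm under slot, same axes, level with the top of the steel lock plate (6 mm thick). Its slot is 14.6 mm (x) by 44 mm (y) and stands anywhere up to 7 mm either way along x from this point, exact along y; the plate does not yield, so touch it at 10 mm/s or slower. Find the slot by feel, or by looking down the opening
- groove (a point): Point 33 mm under slot, same axes: height of the pin's underside once locked. Under the lock plate, blocks 3 mm high leave a groove 17 mm wide along x, across the slot and moving with it. The head turns only while the pin's underside is over 3 mm below this point (press it 4 to 5 mm below); stops end the clockwise turn a few degrees past 90; there it rises into the groove
- housing: Grey gear housing screwed to the bench, foot 112 (x) by 146 mm (y), box 100 by 110 mm, 50 mm high; origin in the centre of its underside, axes as slot; it carries the cover and lock plate
- cover (a joint): How far the cover is pressed down, m: 0 = raised on its springs, hard stop at 0.010. It resists with about 4 N at first and 1.1 N more for each mm. Locked it stays near 0.004
- stand: Wooden stand, 74 x 74 mm, 45 mm high, with a square 40 mm hole through it; fixed; origin at the centre of its underside. The pin's flange rests on it with the shank hanging in the hole, centred within 1 mm
- nail_tin: Rusty tin 93 x 79 x 76 mm, bystander; origin at the centre of its underside
- screw_box: Pale card box 72 x 107 x 43 mm, bystander; origin at the centre of its underside
- brass_tin: Brass tin 58 mm across, 39 mm high, bystander; origin at the centre of its underside
- wing_nut: Iron wing nut 20 x 42 x 19 mm, bystander; origin at the centre of its underside
There are look-alikes about, which are no part of the job. Leave any green or turquoise look-alike of the part that bears pin_grip alone.

How it is judged:
On the way:
1. the T-head is in the lock plate's slot, lying along it (z of pin_head in the frame of housing between 0.026 and 0.0425 m and angle between the y axis of pin_head and the y axis of housing, either way round below 0.25 rad and horizontal distance between pin_head and slot below 0.014 m), for 0.05 s.
At the end, for the whole second after the job is handed in: The pin stands upright (within 0.12 rad) in the housing within 14 mm of the opening's middle, its underside 30 to 34.5 mm above the housing's underside (head risen into the cross groove), its head bar across the slot (within 0.2 rad), the cover held down 2 to 6.2 mm, the pin at rest and released (z of pin_head in the frame of housing between 0.03 and 0.0345 m and angle between the y axis of pin_head and the x axis of housing, either way round below 0.2 rad and horizontal distance between pin_head and slot below 0.014 m and angle between pin_head's own z axis and vertical below 0.12 rad and value of joint cover between 0.002 and 0.0062 m and linear speed of pin below 0.02 m/s); the robot touches nothing.
It fails at once if the pin is forced against the housing, its cover or lock plate with more than 70 N (contact force between pin and housing above 70 N).
It fails at once if the nail tin is moved more than 30 mm (distance of nail_tin from where it was at the start of the episode above 0.03 m).
It fails at once if the screw box is moved more than 30 mm (distance of screw_box from where it was at the start of the episode above 0.03 m).
It fails at once if the brass tin is moved more than 30 mm (distance of brass_tin from where it was at the start of the episode above 0.03 m).
It fails at once if the wing nut is moved more than 30 mm (distance of wing_nut from where it was at the start of the episode above 0.03 m).
It also fails if it takes over 64 s, if anything falls off the work surface, if the arm or the gripper's body presses on something with over 40 N, if the wrist force passes 120 N, or if a joint passes its speed limit or range.

ROBOT

A 7-joint arm with a two-finger parallel gripper is mounted at the origin on a cart in front of the work surface, level with it; the furniture and walls round the work are solid. World frame = base frame: x ahead of the robot, y to its left, z up, the work surface at z = 0. Lengths are in m, angles in rad, forces in N, time in s.
With the tool pointing down it reaches from about 0.425 to 0.925 m from the base axis. Payload 6.8 kg.
Tool frame: the origin (TCP) lies between the finger pads; the fingertips stand 14 mm ahead of it and the grasp point (between the pads) lies 5 mm behind it; z points along the fingers, y is the direction in which the jaws open and shut (so a half turn about z gives the same grasp; the last joint's range is limited). The gripper opens to 85 mm and grips with 20 to 120 N. Pads are 22 mm wide; open, the fingers measure 114 mm over their backs; the gripper's body (76 mm by 85 mm) begins 54 mm behind the grasp point. The pads swing forward as they close: fully open they stand 13 mm farther back than shut.
Start: joints at [-1.427, 0.477, 0.022, 1.555, -0.011, 1.109, -0.083], TCP at [0.168, 0.654, 0.245] pointing down, gripper open.
Joint ranges: [-2.96, 2.96], [-0.34, 2.1], [-1.41, 1.46], [0.24, 2.44], [-1.37, 4.51], [0.17, 1.92], [-2.96, 2.96]. Speed limits (rad/s): [2.39, 2.39, 3.14, 3.14, 3.14, 3.14, 3.14].

INTERFACE

Orientations are given as a unit quaternion [w, x, y, z].
In Python, from station import bot gives the robot as it stands.
- The arm moves only by the shell command python3 -m crank 'ROWS' [FORCE]. ROWS is JSON, a list of rows, each a list of 3 entries, a list of its own where there are three numbers: the shift along the tool's x, y, z in m, then the turn, a rotation vector about the tool's x, y, z in degrees, then the finger opening in m, from 0 to 0.0854. A call has 1 to 10 rows; each row shifts and turns the commanded pose from where the row before left it, along the tool's axes as they then stand; what a row does not reach is not made up. A row lasts 1/8 s, in which the tool goes at most 62.5 mm and 10.7 degrees, less where a joint would pass 70% of its speed; a pose out of reach is approached as far as the arm can. A call is refused whole if a number of a shift passes 0.0625 or a number of a turn 10.7, either way. A call with a gripper value outside its range is refused whole. The fingers move at their own pace and stop on an object; FORCE is the grip in N (left out, the last holds). Time passes only in rows, so rows that do not move let the fingers close. It gives the time, the measured TCP pose, the force and the opening at its end, in the units of the state.
- bot.get_obs(): the state, without advancing time (a new reading comes with each control period).
- bot.read_camera(name): name is "side" or "top" or "wrist"; returns (picture, depth): 420x560x3 uint8, red, green, blue; 420x560 float32, m along the optical axis (not along the pixel's ray), 0 where there is no reading.
- bot.calibration(name): a dict with "fx", "fy", "cx", "cy" (pixels), "extrinsics" (4x4, takes a point from camera to world coordinates). Camera axes: x right, y down, z forward; pixel columns grow to the right and rows downward; lengths in m; the calibration is good to about 2 mm. A picture is of the moment at which its call begins: read the wrist's pose just before it. calibration takes no time and is no camera call; for the wrist camera it gives the pose at the moment of the call.
- bot.hand_in(): hands the job in, once; it reports no verdict.
The state is a dict: "t": time; "q": joint angles; "joint_vel": joint speeds; "joint_torque": joint torques, N m; "eef_pos": TCP position; "tool_rot": TCP orientation; "contact_force": force on the tool from outside, world axes, zero at the start; "torque": the same for the moment, N m; "gripper_width": opening from 0.0 (shut) to 1.0 (fully open).
Only numpy, scipy, OpenCV 4.12 (cv2) and the standard library are available. Lean on these libraries where they do the work, as an engineer would, in place of code of your own. Each camera call takes 0.05 s, during which the arm holds its last target.

## Working session

There is one attempt and no reset: what is moved stays moved. The work goes in short steps, Python scripts to look and compute and a shell command to move; the robot and the scene stay as the last step left them, time stands still between calls to the robot, and variables do not carry over. Pictures are saved under pics/ and viewed, and the job is handed in when it is done.

```bash
ls; mkdir -p pics
cat > h.py <<'E'
import numpy as np,cv2
from station import bot
def snap(n,f):
    c=bot.calibration(n); p,d=bot.read_camera(n)
    cv2.imwrite('pics/'+f+'.png',p[:,:,::-1]); np.savez('pics/'+f+'.npz',p=p,d=d,fx=c['fx'],fy=c['fy'],cx=c['cx'],cy=c['cy'],T=np.array(c['extrinsics']))
def world(f):
    z=np.load('pics/'+f+'.npz'); d=z['d']; v,u=np.mgrid[:d.shape[0],:d.shape[1]]
    P=np.stack([(u-z['cx'])/z['fx']*d,(v-z['cy'])/z['fy']*d,d,np.ones_like(d)],-1)@z['T'].T
    P=P[...,:3]; P[d==0]=np.nan
    return z['p'],P,z
E
python3 - <<'E'
from h import *
print(bot.get_obs())
snap('top','t0');snap('side','s0')
for n in('t0','s0'):
    _,_,z=world(n);print(z['fx'],z['T'].round(3))
E
```

```text
pics
{'t': 0.0, 'q': array([-1.42707711,  0.47778975,  0.02234157,  1.55645318, -0.01146078,
        1.10928631, -0.08313196]), 'joint_vel': array([ 0.00094265, -0.00141652, -0.00018039,  0.0026299 , -0.00167084,
       -0.00106953,  0.00106826]), 'joint_torque': array([-7.90620452e-04, -5.96460450e+01,  1.60742920e+00, -2.81185806e+01,
        1.23997981e-02,  9.38919053e-03, -1.04335842e-05]), 'eef_pos': array([0.1680711 , 0.65315994, 0.24433194]), 'tool_rot': array([-2.87259865e-05,  1.25574419e-01,  9.92083791e-01, -9.03759939e-04]), 'contact_force': array([-0.0553098 , -0.82924294,  0.25804792]), 'torque': array([-0.0071149 , -0.0478961 ,  0.00049067]), 'gripper_width': 1.0017428784271765}
449.9594045538745 [[ 1.000e-03 -9.980e-01  6.200e-02  4.850e-01]
 [-1.000e+00 -2.000e-03 -2.400e-02 -3.000e-02]
 [ 2.400e-02 -6.200e-02 -9.980e-01  1.378e+00]
 [ 0.000e+00  0.000e+00  0.000e+00  1.000e+00]]
522.2614906569677 [[ 0.986 -0.086  0.14   0.406]
 [-0.164 -0.529  0.833 -1.059]
 [ 0.002 -0.845 -0.535  0.707]
 [ 0.     0.     0.     1.   ]]
```

View pics/t0.png

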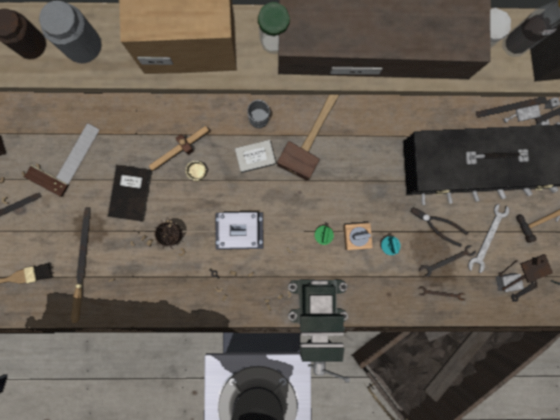

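View pics/s0.png

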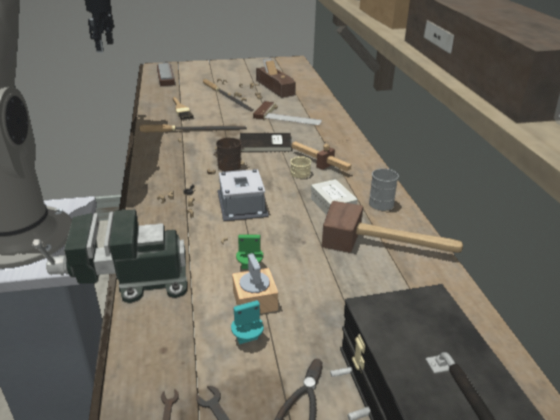

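Run:
```python
from h import *
p,P,z=world('t0')
print(P[230,239],P[236,359],P[260,300])
for n,(u0,v0,u1,v1) in {'hous':(205,200,275,260),'stand':(340,215,378,256)}.items():
    c=p[v0:v1,u0:u1]; cv2.imwrite(f'pics/t0_{n}.png',cv2.resize(c,None,fx=9,fy=9,interpolation=cv2.INTER_NEAREST)[:,:,::-1])
Q=P[210:252,210:270]
def rect(m):
    pts=P[...,:2][m].astype(np.float32); print(len(pts),cv2.minAreaRect(pts),'z',np.nanmedian(P[...,2][m]))
v,u=np.mgrid[:420,:560]
def box(u0,v0,u1,v1):return (u>=u0)&(u<u1)&(v>=v0)&(v<v1)
rect(box(205,200,275,260)&(P[...,2]>.055)&(P[...,2]<.068))
rect(box(340,215,378,256)&(P[...,2]>.038)&(P[...,2]<.047))
rect(box(340,215,378,256)&(P[...,2]>.075))
```

```text
[0.52210096 0.05845961 0.00670217] [ 0.50289155 -0.28835279  0.10401981] [ 4.30946643e-01 -1.27616720e-01  1.75199396e-04]
849 ((0.520777702331543, 0.05924323946237564), (0.09929345548152924, 0.10818637907505035), 0.2220350056886673) z 0.0653162899711186
217 ((0.5034037232398987, -0.2991201877593994), (0.0738941878080368, 0.07502669095993042), 4.276736736297607) z 0.04461683282000983
75 ((0.5029346942901611, -0.2989034652709961), (0.01188068650662899, 0.04446795955300331), 9.168968200683594) z 0.10029582611057064
```

Run:
```python
from h import *
a=cv2.imread('pics/t0_hous.png');b=cv2.imread('pics/t0_stand.png')
print(a.shape,b.shape)
im=cv2.imread('pics/s0.png'); 
cv2.imwrite('pics/s0_c.png',cv2.resize(im[130:350,190:360],None,fx=3.0,fy=2.7,interpolation=cv2.INTER_CUBIC)[:600])
p,P,z=world('s0')
print(P[262,254],P[284,258],P[185,243])
```

```text
(540, 630, 3) (369, 342, 3)
[ 0.50386414 -0.30540368  0.0981831 ] [ 0.50979309 -0.31294453  0.05039618] [0.52938586 0.08236015 0.03738286]
```

View pics/t0_hous.png

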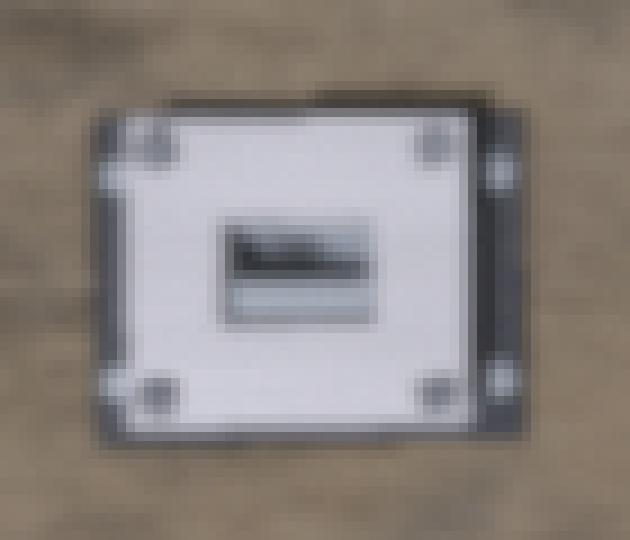

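View pics/t0_stand.png

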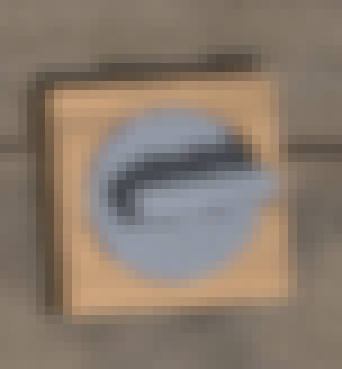

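View pics/s0_c.png

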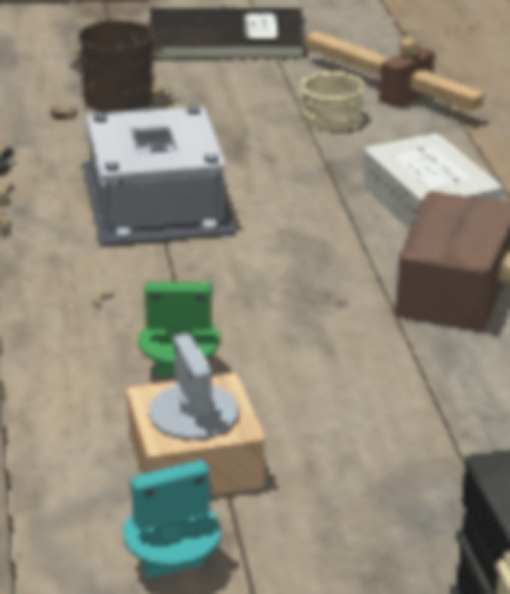

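```bash
cat >> h.py <<'E'
from scipy.spatial.transform import Rotation as R
def tool():
    o=bot.get_obs(); q=o['tool_rot']; r=R.from_quat(np.r_[q[1:],q[0]]); return o['eef_pos'],r
def yawy(r): y=r.as_matrix()[:,1]; return np.degrees(np.arctan2(y[1],y[0]))
def intool(target,yaw=None):
    p,r=tool(); print('tcp',p.round(4),'yawy',round(yawy(r),2),'F',bot.get_obs()['contact_force'].round(1),'t',bot.get_obs()['t'].round(2),'w',round(float(bot.get_obs()['gripper_width']),3))
    if yaw is None: yaw=yawy(r)
    a=np.radians(yaw); M=np.array([[-np.sin(a)*-1*-1,np.cos(a),0],[np.cos(a),np.sin(a),0],[0,0,-1.]])
    # tool y=(cos,sin,0), z=(0,0,-1), x=y x z
    y=np.array([np.cos(a),np.sin(a),0]);zz=np.array([0,0,-1.]);x=np.cross(y,zz); M=np.stack([x,y,zz],1)
    rv=np.degrees((r.inv()*R.from_matrix(M)).as_rotvec())
    print('shift now-axes (mm)',(r.inv().apply(np.array(target)-p)*1000).round(2),'| final-axes',(M.T@(np.array(target)-p)*1000).round(2),'rotvec deg',rv.round(2))
E
python3 - <<'E'
from h import *
T=np.array(bot.calibration('wrist')['extrinsics']);p,r=tool()
print('cam in tool',r.inv().apply(T[:3,3]-p).round(4)); print((r.inv().as_matrix()@T[:3,:3]).round(3))
intool([.52,.06,.245],0)
E
```

```text
cam in tool [ 0.075   0.0009 -0.1285]
[[ 0.    -0.956 -0.292]
 [ 1.     0.     0.   ]
 [-0.    -0.292  0.956]]Traceback (most recent call last):
  File "<stdin>", line 4, in <module>
  File "h.py", line 16, in intool
    p,r=tool(); print('tcp',p.round(4),'yawy',round(yawy(r),2),'F',bot.get_obs()['contact_force'].round(1),'t',bot.get_obs()['t'].round(2),'w',round(float(bot.get_obs()['gripper_width']),3))
                                                                                                               ^^^^^^^^^^^^^^^^^^^^^^^^
AttributeError: 'float' object has no attribute 'round'
```

```bash
sed -i "s/bot.get_obs()\['t'\].round(2)/round(float(bot.get_obs()['t']),2)/" h.py
python3 - <<'E'
from h import *
intool([.521,.059,.20],0)
E
```

```text
tcp [0.1681 0.6532 0.2444] yawy 75.57 F [-0.6 -0.1 -1.2] t 0.1 w 0.998
shift now-axes (mm) [-489.85 -487.48   45.28] | final-axes [-594.23  352.93   44.43] rotvec deg [-7.000e-02  7.000e-02  7.557e+01]
```

```bash
python3 -m crank '[[[-0.0408,-0.0406,0],[0,0,0],0.085],[[-0.0408,-0.0406,0],[0,0,0],0.085],[[-0.0408,-0.0406,0],[0,0,0],0.085],[[-0.0408,-0.0406,0],[0,0,0],0.085],[[-0.0408,-0.0406,0],[0,0,0],0.085],[[-0.0408,-0.0406,0],[0,0,0],0.085],[[-0.0408,-0.0406,0],[0,0,0],0.085],[[-0.0408,-0.0406,0],[0,0,0],0.085],[[-0.0408,-0.0406,0],[0,0,0],0.085],[[-0.0408,-0.0406,0],[0,0,0],0.085]]'
python3 - <<'E'
from h import *
intool([.521,.059,.20],0)
E
```

```text
t: 1.35
eef_pos: [0.4626, 0.1571, 0.2453]
tool_rot: [-0.0, 0.125, 0.992, 0.0]
contact_force: [1.3, 1.1, 0.1]
gripper_width: 0.996
tcp [0.4626 0.1571 0.2453] yawy 75.58 F [1.3 1.1 0.1] t 1.35 w 0.996
shift now-axes (mm) [-80.95 -80.53  45.24] | final-axes [-98.14  58.35  45.26] rotvec deg [ 1.000e-02 -1.000e-02  7.558e+01]
```

```bash
python3 -m crank '[[[-0.0405,-0.0403,0.005],[0,0,0],0.085],[[-0.0405,-0.0403,0.005],[0,0,0],0.085],[[0,0,0.005],[0,0,9.45],0.085],[[0,0,0.005],[0,0,9.45],0.085],[[0,0,0.005],[0,0,9.45],0.085],[[0,0,0.005],[0,0,9.45],0.085],[[0,0,0.005],[0,0,9.45],0.085],[[0,0,0.005],[0,0,9.45],0.085],[[0,0,0.005],[0,0,9.45],0.085],[[0,0,0],[0,0,9.4],0.085]]'
python3 -m crank '[[[0,0,0],[0,0,0],0.085],[[0,0,0],[0,0,0],0.085]]'
python3 - <<'E'
from h import *
intool([.521,.059,.20],0)
snap('wrist','w1'); print(bot.get_obs()['q'])
E
```

```text
t: 2.6
eef_pos: [0.5199, 0.0606, 0.1997]
tool_rot: [-0.0, 0.709, 0.705, -0.001]
contact_force: [0.4, 0.3, 0.5]
gripper_width: 0.994
t: 2.85
eef_pos: [0.5204, 0.0607, 0.2002]
tool_rot: [-0.0, 0.706, 0.708, -0.0]
contact_force: [0.2, -0.2, 0.3]
gripper_width: 0.994
tcp [0.5204 0.0607 0.2002] yawy 0.21 F [ 0.2 -0.2  0.3] t 2.85 w 0.994
shift now-axes (mm) [-1.67  0.59  0.22] | final-axes [-1.67  0.6   0.22] rotvec deg [-0.01  0.    0.21]
[-0.73910414  0.31873557  0.61696859  1.99283096 -0.23383754  0.89938976
  0.00382708]
```

View pics/w1.png

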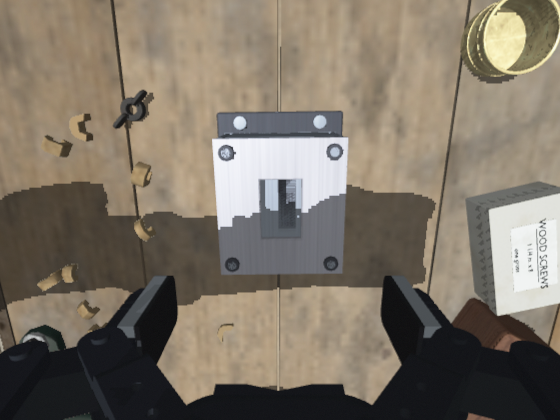

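Run:
```python
from h import *
p,P,z=world('w1')
c=p[165:250,245:320]; c=np.clip(c.astype(float)*1.6,0,255).astype(np.uint8)
cv2.imwrite('pics/w1_z.png',cv2.resize(c,None,fx=7,fy=7,interpolation=cv2.INTER_NEAREST)[:,:,::-1])
def rect(m):
    pts=P[...,:2][m].astype(np.float32); print(len(pts),cv2.minAreaRect(pts),'z',np.nanmedian(P[...,2][m]))
v,u=np.mgrid[:420,:560]
m=(u>205)&(u<355)&(v>125)&(v<285)&(abs(P[...,2]-.065)<.0025)
rect(m)
for r in (190,200,210,220,230):
    print(r,[(int(a),round(float(P[r,a,0])*1000,1),round(float(P[r,a,2])*1000,1)) for a in range(256,308,2)])
```

```text
14369 ((0.5215284824371338, 0.05850282683968544), (0.10028180480003357, 0.1109713464975357), 0.8778406381607056) z 0.06500710155855438
190 [(256, 502.8, 65.5), (258, 504.4, 65.4), (260, 504.8, 45.1), (262, 506.5, 45.2), (264, 508.1, 44.8), (266, 509.8, 45.8), (268, 511.4, 44.9), (270, 513.1, 46.1), (272, 514.7, 46.8), (274, 516.4, 45.1), (276, 518.0, 45.9), (278, 519.6, 6.3), (280, 521.5, 5.8), (282, 523.3, 7.0), (284, 525.2, 6.2), (286, 527.1, 6.2), (288, 529.0, 6.4), (290, 530.9, 5.4), (292, 532.7, 6.7), (294, 534.6, 6.1), (296, 534.4, 46.4), (298, 536.0, 47.8), (300, 537.8, 45.0), (302, 538.1, 65.3), (304, 539.6, 65.0), (306, 541.1, 65.6)]
200 [(256, 502.7, 65.5), (258, 504.3, 66.0), (260, 504.7, 45.2), (262, 506.5, 46.9), (264, 508.1, 47.3), (266, 509.7, 45.2), (268, 511.4, 45.8), (270, 513.1, 46.2), (272, 514.7, 45.6), (274, 516.4, 46.7), (276, 518.0, 45.7), (278, 519.6, 4.8), (280, 521.5, 6.2), (282, 523.4, 5.3), (284, 525.3, 5.7), (286, 527.2, 6.3), (288, 529.1, 6.0), (290, 531.0, 5.6), (292, 532.9, 6.1), (294, 534.8, 5.8), (296, 534.6, 45.3), (298, 536.3, 46.1), (300, 537.9, 
[... 920 characters left out ...]
290, 531.3, 5.9), (292, 533.1, 6.8), (294, 535.1, 5.8), (296, 534.9, 45.8), (298, 536.6, 46.1), (300, 538.2, 47.3), (302, 538.7, 64.8), (304, 540.2, 65.5), (306, 541.8, 65.3)]
230 [(256, 502.3, 64.9), (258, 503.9, 65.2), (260, 505.5, 65.2), (262, 506.2, 46.7), (264, 507.8, 45.3), (266, 509.6, 46.1), (268, 511.3, 46.7), (270, 513.0, 45.6), (272, 514.7, 45.8), (274, 516.4, 46.2), (276, 518.1, 46.7), (278, 519.8, 47.0), (280, 521.5, 45.3), (282, 523.2, 45.8), (284, 524.9, 46.1), (286, 526.6, 44.8), (288, 528.2, 47.4), (290, 529.9, 46.9), (292, 531.7, 45.2), (294, 533.4, 45.9), (296, 535.1, 46.3), (298, 536.8, 46.4), (300, 538.6, 45.0), (302, 538.8, 65.8), (304, 540.3, 66.1), (306, 542.0, 64.7)]
```

View pics/w1_z.png

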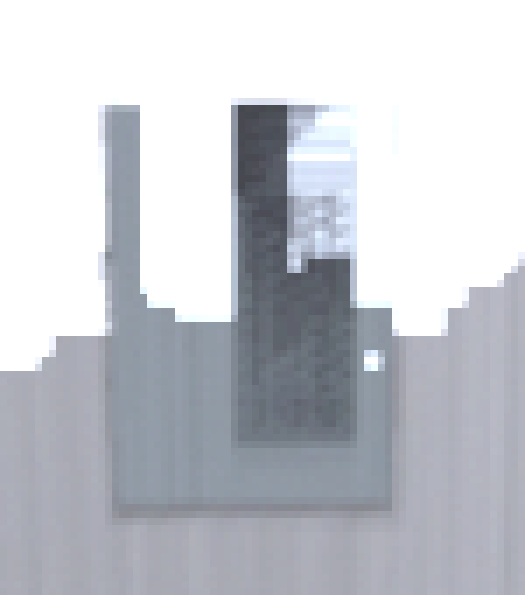

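```bash
python3 -m crank '[[[-0.06,-0.003,0],[0,0,0],0.085],[[-0.06,-0.003,0],[0,0,0],0.085],[[-0.06,-0.003,0],[0,0,0],0.085],[[-0.06,-0.003,0],[0,0,0],0.085],[[-0.06,-0.003,0],[0,0,0],0.085],[[-0.059,-0.003,0],[0,0,0],0.085],[[0,0,0],[0,0,-9],0.085],[[0,0,0],[0,0,0],0.085],[[0,0,0],[0,0,0],0.085]]'
python3 - <<'E'
from h import *
intool([.5033,-.299,.20],9.2)
snap('wrist','w2'); print(bot.get_obs()['q'])
p,P,z=world('w2')
def rect(m):
    pts=P[...,:2][m].astype(np.float32); print(len(pts),cv2.minAreaRect(pts),'z',np.nanmedian(P[...,2][m]))
v,u=np.mgrid[:420,:560]
g=(abs(P[...,0]-.503)<.06)&(abs(P[...,1]+.299)<.06)
rect(g&(abs(P[...,2]-.1)<.003)); rect(g&(abs(P[...,2]-.05)<.002));rect(g&(abs(P[...,2]-.045)<.002))
E
```

```text
t: 4.03
eef_pos: [0.5029, -0.2974, 0.2002]
tool_rot: [-0.0, 0.65, 0.76, 0.0]
contact_force: [-0.5, 0.4, -0.3]
gripper_width: 0.999
tcp [ 0.5029 -0.2974  0.2002] yawy 8.98 F [-0.5  0.4 -0.3] t 4.03 w 0.999
shift now-axes (mm) [-1.63  0.11  0.17] | final-axes [-1.63  0.1   0.17] rotvec deg [ 0.01 -0.05 -0.22]
[-0.05612271  0.43253762  0.63568779  1.8558335  -0.31082382  0.9537276
  0.87535305]
1043 ((0.5035626888275146, -0.29845038056373596), (0.012209460139274597, 0.045227911323308945), 9.74421215057373) z 0.09962310970112359
2674 ((0.5036510825157166, -0.2981787621974945), (0.05699616298079491, 0.056114714592695236), 10.027416229248047) z 0.050006923460456654
3795 ((0.503828763961792, -0.2986696660518646), (0.07424236088991165, 0.07447593659162521), 4.188421726226807) z 0.04503304939891828
```

View pics/w2.png

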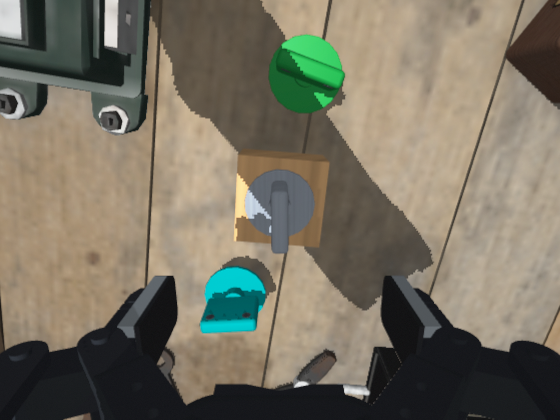

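```bash
python3 -m crank '[[[-0.001,0.0005,0.03],[0,0,-0.7],0.085],[[0,0,0.03],[0,0,0],0.085],[[0,0,0.03],[0,0,0],0.085],[[0,0,0.02],[0,0,0],0.085],[[0,0,0.015],[0,0,0],0.085],[[0,0,0],[0,0,0],0.085],[[0,0,0],[0,0,0],0.085]]'
python3 - <<'E'
from h import *
intool([.5036,-.2984,.075],9.7)
E
```

```text
t: 4.95
eef_pos: [0.5038, -0.2997, 0.0761]
tool_rot: [0.001, 0.645, 0.764, 0.0]
contact_force: [-0.3, 0.2, 0.3]
gripper_width: 1.0
tcp [ 0.5038 -0.2997  0.0761] yawy 9.71 F [-0.3  0.2  0.3] t 4.95 w 1.0
shift now-axes (mm) [1.33 0.01 1.07] | final-axes [1.33 0.01 1.07] rotvec deg [0.06 0.05 0.01]
```

```bash
python3 -m crank '[[[0.001,0,0.001],[0,0,0],0.085],[[0,0,0],[0,0,0],0.02],[[0,0,0],[0,0,0],0.005],[[0,0,0],[0,0,0],0.005],[[0,0,0],[0,0,0],0.005],[[0,0,0],[0,0,0],0.005]]' 80
python3 - <<'E'
from h import *
intool([.5036,-.2984,.075],9.7)
E
```

```text
t: 5.7
eef_pos: [0.5033, -0.2985, 0.0748]
tool_rot: [0.0, 0.645, 0.764, 0.0]
contact_force: [-0.5, -0.0, 4.1]
gripper_width: 0.132
tcp [ 0.5033 -0.2985  0.0748] yawy 9.71 F [-0.5 -0.   4.1] t 5.7 w 0.132
shift now-axes (mm) [ 0.06  0.29 -0.16] | final-axes [ 0.06  0.29 -0.16] rotvec deg [0.03 0.01 0.01]
```

```bash
python3 -m crank '[[[0,0,-0.015],[0,0,0],0.005],[[0,0,-0.025],[0,0,0],0.005],[[0,0,-0.03],[0,0,0],0.005],[[0,0,-0.03],[0,0,0],0.005],[[0,0,0],[0,0,4.5],0.005],[[0,0,0],[0,0,4.7],0.005],[[0,0,0],[0,0,0],0.005],[[0,0,0],[0,0,0],0.005]]'
python3 - <<'E'
from h import *
intool([.5263,.0585,.165],.5)
snap('wrist','w3')
E
```

```text
t: 6.7
eef_pos: [0.503, -0.2983, 0.1745]
tool_rot: [-0.0, 0.703, 0.711, -0.0]
contact_force: [-0.1, -0.0, -1.5]
gripper_width: 0.129
tcp [ 0.503  -0.2983  0.1745] yawy 0.61 F [-0.1 -0.  -1.5] t 6.7 w 0.129
shift now-axes (mm) [356.49  27.09   9.48] | final-axes [356.54  26.42   9.47] rotvec deg [-0.01 -0.    0.11]
```

View pics/w3.png

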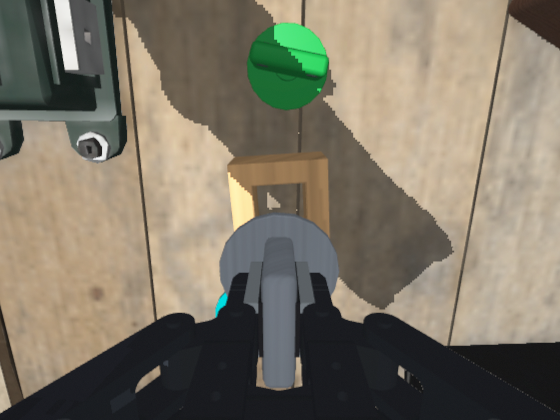

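Run:
```python
from h import *
p,P,z=world('w3')
def rect(m):
    pts=P[...,:2][m].astype(np.float32); print(len(pts),cv2.minAreaRect(pts),'z',np.nanmedian(P[...,2][m]))
v,u=np.mgrid[:420,:560]
m=(u>262)&(u<296)&(v>235)&(v<390)&(abs(P[...,2]-.1995)<.004)
rect(m)
f=(u>215)&(u<345)&(v>205)&(v<262)&(abs(P[...,2]-.15)<.003)
rect(f); print(np.nanmin(P[...,0][f]),np.nanmax(P[...,0][f]),np.nanmax(P[...,1][f]))
for r in (300,340,370):
    print([(int(a),round(float(P[r,a,0])*1000,1),round(float(P[r,a,2])*1000,1)) for a in range(254,306,2)])
```

```text
3731 ((0.5031856894493103, -0.2985411286354065), (0.011716984212398529, 0.046707525849342346), 0.2034088522195816) z 0.19925377856974363
3633 ((0.5025290846824646, -0.2814473509788513), (0.05628478154540062, 0.023676248267292976), 0.3489239811897278) z 0.14960453294849899
0.47445880570763094 0.5307399821426856 -0.26961041347317277
[(254, 494.3, 195.5), (256, 495.0, 196.5), (258, 495.7, 195.8), (260, 496.3, 195.3), (262, 497.1, 197.5), (264, 497.9, 198.7), (266, 498.5, 199.1), (268, 499.2, 199.6), (270, 499.9, 199.6), (272, 500.5, 199.2), (274, 501.2, 199.4), (276, 501.9, 200.1), (278, 502.5, 199.5), (280, 503.2, 199.9), (282, 503.9, 199.8), (284, 504.5, 199.8), (286, 505.2, 199.1), (288, 505.9, 199.3), (290, 506.5, 199.6), (292, 507.2, 198.8), (294, 508.0, 197.7), (296, 508.8, 195.1), (298, 509.5, 195.1), (300, 510.1, 195.6), (302, 510.8, 195.6), (304, 511.5, 195.4)]
[(254, 495.1, 208.4), (256, 495.5, 205.3), (258, 495.7, 198.1), (260, 496.4, 197.8), (262, 497.1, 197.7), (264, 497.9, 199.1), (266, 498.6, 199.4), (268, 499.2, 199.0), (270, 499.9, 199.5), (272, 500.6, 198.7), (274, 501
[... 167 characters left out ...]
6.8, 200.3), (292, 507.6, 198.5), (294, 508.3, 198.6), (296, 509.0, 198.2), (298, 509.7, 197.8), (300, 510.0, 203.0), (302, 510.4, 206.4), (304, 510.2, 215.2)]
[(254, 494.9, 207.7), (256, 495.5, 206.1), (258, 483.5, -0.1), (260, 485.6, 1.0), (262, 497.0, 196.8), (264, 497.9, 199.2), (266, 498.6, 199.9), (268, 499.3, 199.3), (270, 500.0, 200.3), (272, 500.7, 199.5), (274, 501.4, 199.5), (276, 502.1, 199.4), (278, 502.8, 199.7), (280, 503.6, 199.3), (282, 504.3, 198.7), (284, 505.0, 199.1), (286, 505.7, 199.0), (288, 506.4, 199.4), (290, 507.2, 198.0), (292, 507.8, 199.2), (294, 508.7, 197.3), (296, 523.1, -1.3), (298, 525.2, -1.6), (300, 527.2, -0.7), (302, 510.6, 207.9), (304, 511.2, 208.2)]
```

```bash
python3 -m crank '[[[0.03,0.002,0],[0,0,0],0.005],[[0.055,0.004,0],[0,0,0],0.005],[[0.06,0.004,0],[0,0,0],0.005],[[0.06,0.004,0],[0,0,0],0.005],[[0.06,0.004,0],[0,0,0],0.005],[[0.055,0.005,0],[0,0,0],0.005],[[0.0365,0.004,0],[0,0,0],0.005],[[0,0,0],[0,0,0],0.005],[[0,0,0],[0,0,0],0.005],[[0,0,0],[0,0,0],0.005]]'
python3 - <<'E'
from h import *
intool([.5263,.0585,.165],.5)
snap('wrist','w4')
p,P,z=world('w4')
def rect(m):
    pts=P[...,:2][m].astype(np.float32); print(len(pts),cv2.minAreaRect(pts),'z',np.nanmedian(P[...,2][m]))
m=(abs(P[...,2]-.065)<.0025)&(abs(P[...,0]-.52)<.06)&(abs(P[...,1]-.06)<.07)
rect(m);print(np.nanmin(P[...,0][m]),np.nanmax(P[...,0][m]),np.nanmax(P[...,1][m]))
f=(abs(P[...,2]-.15)<.003);rect(f)
E
```

```text
t: 8.0
eef_pos: [0.5268, 0.0567, 0.1744]
tool_rot: [0.0, 0.705, 0.709, -0.0]
contact_force: [0.6, -0.8, -2.0]
gripper_width: 0.125
tcp [0.5268 0.0567 0.1744] yawy 0.39 F [ 0.6 -0.8 -2. ] t 8.0 w 0.125
shift now-axes (mm) [ 1.76 -0.5   9.4 ] | final-axes [ 1.76 -0.49  9.4 ] rotvec deg [ 0.    0.02 -0.11]
11980 ((0.5215121507644653, 0.05857301875948906), (0.10033973306417465, 0.11092722415924072), 0.8638373017311096) z 0.06499458355714692
0.4707061293620543 0.5724882423665167 0.114518283273422
4713 ((0.5264078378677368, 0.06430712342262268), (0.05717629939317703, 0.04201376065611839), 1.3914481401443481) z 0.1495219820096864
```

View pics/w4.png

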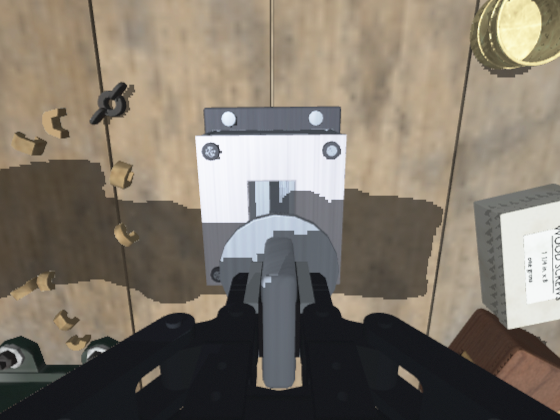

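```bash
python3 -m crank '[[[0.0018,-0.0002,0.012],[0,0,-0.3],0.005],[[0,0,0.016],[0,0,0],0.005],[[0,0,0.016],[0,0,0],0.005],[[0,0,0.006],[0,0,0],0.005],[[0,0,0.004],[0,0,0],0.005],[[0,0,0.002],[0,0,0],0.005],[[0,0,0],[0,0,0],0.005],[[0,0,0],[0,0,0],0.005]]'
python3 - <<'E'
from h import *
intool([.5265,.0585,.115],.8)
E
```

```text
t: 9.05
eef_pos: [0.5269, 0.0603, 0.1186]
tool_rot: [0.0, 0.702, 0.712, 0.0]
contact_force: [-0.4, 0.4, -3.0]
gripper_width: 0.13
tcp [0.5269 0.0603 0.1186] yawy 0.82 F [-0.4  0.4 -3. ] t 9.05 w 0.13
shift now-axes (mm) [-1.8  -0.44  3.62] | final-axes [-1.8  -0.44  3.62] rotvec deg [ 0.04 -0.01  0.02]
```

```bash
python3 -m crank '[[[-0.0009,-0.0002,0.0011],[0,0,0],0.005],[[0,0,0.0011],[0,0,0],0.005],[[0,0,0.0011],[0,0,0],0.005],[[0,0,0.0011],[0,0,0],0.005],[[0,0,0.0011],[0,0,0],0.005],[[0,0,0.0011],[0,0,0],0.005],[[0,0,0.0011],[0,0,0],0.005],[[0,0,0.0011],[0,0,0],0.005],[[0,0,0.0011],[0,0,0],0.005],[[0,0,0],[0,0,0],0.005]]'
python3 - <<'E'
from h import *
intool([.5265,.0585,.105],.8)
E
```

```text
t: 10.3
eef_pos: [0.5264, 0.0593, 0.1083]
tool_rot: [-0.0, 0.702, 0.712, -0.0]
contact_force: [-0.5, 0.5, -1.8]
gripper_width: 0.128
tcp [0.5264 0.0593 0.1083] yawy 0.82 F [-0.5  0.5 -1.8] t 10.3 w 0.128
shift now-axes (mm) [-0.83  0.06  3.31] | final-axes [-0.83  0.06  3.31] rotvec deg [-0.01  0.    0.02]
```

Underside about 49 mm; continue a few mm gently to plate level.

```bash
python3 -m crank '[[[0,0,0.001],[0,0,0],0.005],[[0,0,0.001],[0,0,0],0.005],[[0,0,0.001],[0,0,0],0.005],[[0,0,0.001],[0,0,0],0.005],[[0,0,0.0005],[0,0,0],0.005],[[0,0,0],[0,0,0],0.005]]'
```

```text
t: 11.05
eef_pos: [0.5265, 0.0593, 0.1039]
tool_rot: [-0.0, 0.702, 0.712, -0.0]
contact_force: [-0.0, 0.3, -1.2]
gripper_width: 0.126
```

```bash
python3 -m crank '[[[0,0,0.001],[0,0,0],0.005],[[0,0,0.001],[0,0,0],0.005],[[0,0,0],[0,0,0],0.005]]'
python3 -m crank '[[[0,0,0.001],[0,0,0],0.005],[[0,0,0.001],[0,0,0],0.005],[[0,0,0],[0,0,0],0.005]]'
```

```text
t: 11.42
eef_pos: [0.5264, 0.0593, 0.1018]
tool_rot: [-0.0, 0.702, 0.712, -0.0]
contact_force: [-0.1, 0.1, -1.5]
gripper_width: 0.128
t: 11.8
eef_pos: [0.5264, 0.0593, 0.0998]
tool_rot: [-0.0, 0.702, 0.712, -0.0]
contact_force: [0.4, -0.1, -2.0]
gripper_width: 0.132
```

```bash
python3 -m crank '[[[0,0,0.001],[0,0,0],0.005],[[0,0,0.001],[0,0,0],0.005],[[0,0,0.001],[0,0,0],0.005],[[0,0,0.001],[0,0,0],0.005],[[0,0,0.001],[0,0,0],0.005],[[0,0,0.001],[0,0,0],0.005],[[0,0,0.0005],[0,0,0],0.005],[[0,0,0],[0,0,0],0.005]]'
```

```text
t: 12.8
eef_pos: [0.5265, 0.0594, 0.0935]
tool_rot: [-0.0, 0.702, 0.712, 0.0]
contact_force: [-1.1, -0.0, 4.1]
gripper_width: 0.13
```

```bash
python3 -m crank '[[[0,0,0.001],[0,0,0],0.005],[[0,0,0.001],[0,0,0],0.005],[[0,0,0.001],[0,0,0],0.005],[[0,0,0.001],[0,0,0],0.005],[[0,0,0],[0,0,0],0.005]]'
python3 -m crank '[[[0,0,0.001],[0,0,0],0.005],[[0,0,0.001],[0,0,0],0.005],[[0,0,0.001],[0,0,0],0.005],[[0,0,0],[0,0,0],0.005]]'
```

```text
t: 13.42
eef_pos: [0.5265, 0.0594, 0.0896]
tool_rot: [-0.0, 0.702, 0.712, 0.0]
contact_force: [-3.3, 0.6, 8.3]
gripper_width: 0.131
t: 13.92
eef_pos: [0.5265, 0.0594, 0.0869]
tool_rot: [-0.0, 0.702, 0.712, 0.0]
contact_force: [-3.1, 0.5, 11.7]
gripper_width: 0.132
```

```bash
python3 -m crank '[[[0,-0.0003,0],[0,0,4],0.005],[[0,0,0],[0,0,6],0.005],[[0,0,0],[0,0,6],0.005],[[0,0,0],[0,0,6],0.005],[[0,0,0],[0,0,6],0.005],[[0,0,0],[0,0,0],0.005]]'
```

```text
t: 14.68
eef_pos: [0.528, 0.0579, 0.0874]
tool_rot: [0.002, 0.854, 0.52, 0.001]
contact_force: [0.2, -3.0, 10.6]
gripper_width: 0.132
```

```bash
python3 -m crank '[[[0,0,0],[0,0,6],0.005],[[0,0,0],[0,0,6],0.005],[[0,0,0],[0,0,6],0.005],[[0,0,0],[0,0,6],0.005],[[0,0,0],[0,0,6],0.005],[[0,0,0],[0,0,0],0.005]]'
python3 - <<'E'
from h import *
intool([.5265,.0585,.087],-89.2)
o=bot.get_obs();print(o['torque'],o['q'])
E
```

```text
t: 15.42
eef_pos: [0.5278, 0.0578, 0.0874]
tool_rot: [0.001, 0.96, 0.281, 0.001]
contact_force: [0.2, -4.0, 11.2]
gripper_width: 0.128
tcp [0.5278 0.0578 0.0874] yawy -57.31 F [ 0.2 -4.  11.2] t 15.43 w 0.128
shift now-axes (mm) [-0.67 -1.27  0.35] | final-axes [-1.24 -0.73  0.35] rotvec deg [ 0.16 -0.15 31.89]
[-0.66591238  0.3540169  -0.02350099] [-0.8429855   0.59955378  0.8157085   2.06891952 -0.64932701  0.7425599
 -0.61457128]
```

```bash
python3 -m crank '[[[-0.0003,-0.0006,0.0003],[0,0,6],0.005],[[0,0,0],[0,0,6],0.005],[[0,0,0],[0,0,6],0.005],[[0,0,0],[0,0,6],0.005],[[0,0,0],[0,0,6],0.005],[[0,0,0],[0,0,1.9],0.005],[[0,0,0],[0,0,0],0.005],[[0,0,0],[0,0,0],0.005]]'
python3 - <<'E'
from h import *
intool([.5265,.0585,.087],-89.2)
o=bot.get_obs();print(o['torque'],o['q'])
E
```

```text
t: 16.42
eef_pos: [0.5269, 0.0579, 0.0871]
tool_rot: [0.001, 1.0, 0.007, 0.001]
contact_force: [-1.5, -2.9, 9.9]
gripper_width: 0.132
tcp [0.5269 0.0579 0.0871] yawy -89.14 F [-1.5 -2.9  9.9] t 16.43 w 0.132
shift now-axes (mm) [-0.41 -0.58  0.09] | final-axes [-0.41 -0.58  0.09] rotvec deg [ 0.12 -0.17  0.06]
[-0.75777542  0.43597822  0.0656919 ] [-0.92962805  0.6708865   0.95540045  2.07501482 -0.78035451  0.80207934
 -1.0478116 ]
```

```bash
python3 -m crank '[[[0,0,-0.001],[0,0,0],0.005],[[0,0,-0.001],[0,0,0],0.005],[[0,0,-0.001],[0,0,0],0.005],[[0,0,-0.0008],[0,0,0],0.005],[[0,0,0],[0,0,0],0.005],[[0,0,0],[0,0,0],0.005]]'
python3 - <<'E'
from h import *
intool([.5265,.0585,.091],-89.2)
E
```

```text
t: 17.18
eef_pos: [0.5269, 0.0579, 0.0907]
tool_rot: [0.001, 1.0, 0.008, 0.001]
contact_force: [0.0, -3.8, 6.9]
gripper_width: 0.129
tcp [0.5269 0.0579 0.0907] yawy -89.14 F [ 0.  -3.8  6.9] t 17.18 w 0.129
shift now-axes (mm) [-0.36 -0.61 -0.33] | final-axes [-0.36 -0.61 -0.33] rotvec deg [ 0.13 -0.17  0.06]
```

```bash
python3 -m crank '[[[0,0,-0.0004],[0,0,0],0.005],[[0,0,-0.0004],[0,0,0],0.005],[[0,0,0],[0,0,0],0.005],[[0,0,0],[0,0,0],0.005]]'
python3 - <<'E'
from h import *
intool([.5265,.0585,.091],-89.2)
E
```

```text
t: 17.68
eef_pos: [0.5268, 0.058, 0.0908]
tool_rot: [0.002, 1.0, 0.008, 0.001]
contact_force: [2.8, -5.0, -1.3]
gripper_width: 0.129
tcp [0.5268 0.058  0.0908] yawy -89.13 F [ 2.8 -5.  -1.3] t 17.68 w 0.129
shift now-axes (mm) [-0.33 -0.53 -0.17] | final-axes [-0.33 -0.53 -0.17] rotvec deg [ 0.18 -0.17  0.07]
```

```bash
python3 -m crank '[[[0,0,0],[0,0,0],0.02],[[0,0,0],[0,0,0],0.04],[[0,0,0],[0,0,0],0.05],[[0,0,0],[0,0,0],0.05],[[0,0,-0.01],[0,0,0],0.05],[[0,0,-0.03],[0,0,0],0.05],[[0,0,-0.04],[0,0,0],0.05],[[0,0,-0.04],[0,0,0],0.05],[[0,0,0],[0,0,0],0.05],[[0,0,0],[0,0,0],0.05]]'
python3 - <<'E'
from h import *
intool([.5265,.0585,.091],-89.2)
snap('wrist','w5');snap('side','s5')
im=cv2.imread('pics/s5.png'); cv2.imwrite('pics/s5_c.png',cv2.resize(im[130:350,190:360],None,fx=3.0,fy=2.7,interpolation=cv2.INTER_CUBIC)[:600])
p,P,z=world('w5')
def rect(m):
    pts=P[...,:2][m].astype(np.float32); print(len(pts),cv2.minAreaRect(pts),'z',np.nanmedian(P[...,2][m]))
g=(abs(P[...,0]-.52)<.06)&(abs(P[...,1]-.06)<.07)
rect(g&(abs(P[...,2]-.116)<.004)); rect(g&(abs(P[...,2]-.066)<.0025)); rect(g&(abs(P[...,2]-.061)<.002))
E
```

```text
t: 18.92
eef_pos: [0.5252, 0.06, 0.2105]
tool_rot: [-0.0, 1.0, 0.008, -0.0]
contact_force: [-0.1, 0.1, -0.1]
gripper_width: 0.584
tcp [0.5252 0.06   0.2105] yawy -89.06 F [-0.1  0.1 -0.1] t 18.93 w 0.584
shift now-axes (mm) [  1.36   1.56 119.46] | final-axes [  1.31   1.49 119.46] rotvec deg [-0.04  0.03  0.14]
1144 ((0.5255703330039978, 0.05890629440546036), (0.04541156068444252, 0.011935528367757797), 0.6669338941574097) z 0.11563586703834787
3006 ((0.5218024253845215, 0.05927594378590584), (0.09053948521614075, 0.10138721764087677), 0.9924528002738953) z 0.06608093098793713
10952 ((0.5211793184280396, 0.05935611575841904), (0.10071960836648941, 0.11044314503669739), 0.9705769419670105) z 0.06105021919284692
```

View pics/w5.png

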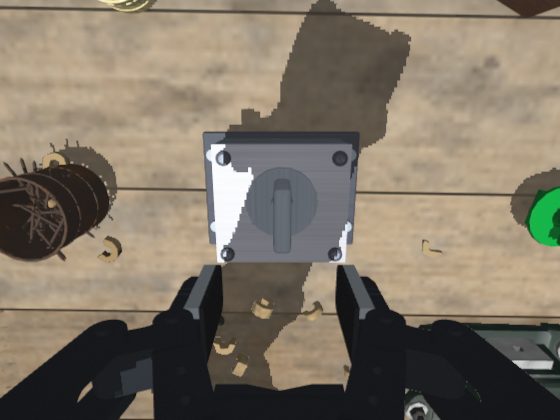

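View pics/s5_c.png

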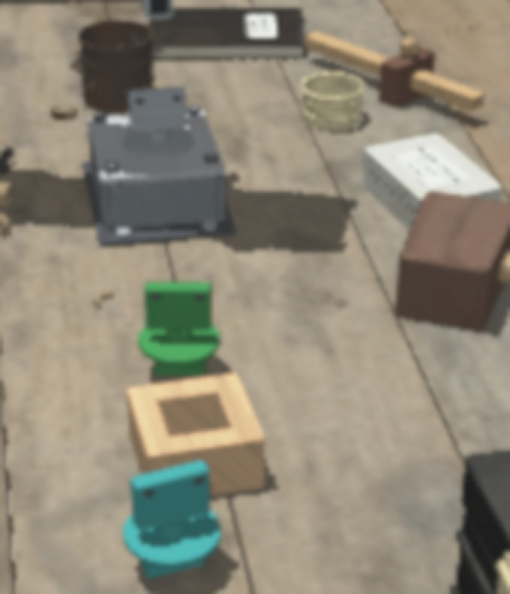

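```bash
python3 -c "
from station import bot
print(bot.hand_in())"
```

```text
the job is handed in; nothing more can be done
None
```

The pin is locked into the gear housing and released, and I handed the job in at about 19 s of the 64 s allowed.

**What I did:**
- The wrist camera showed the lock plate's slot about 4.8 mm off the opening's middle along x.
- I gripped the pin by its wing and lowered it at about 8–9 mm/s. It went into the slot without touching the plate.
- I pressed the cover down about 8.5 mm, turned the pin 90° clockwise and let the springs lift it into the groove. The highest vertical force read was about 13 N.

**Last checks, from the wrist and side pictures:**

| Check | Measured | Required |
|---|---|---|
| Pin's underside above the housing's underside | about 32 mm (wing top at 115.6 mm) | 30 to 34.5 mm |
| Cover pressed down | about 4 mm (top at 61 mm) | 2 to 6.2 mm |
| Head bar square across the slot | within 1° | within 0.2 rad (about 11°) |
| Pin from the opening's middle | about 4–5 mm | under 14 mm |

- **Release:** the gripper was clear, about 120 mm above its release height, with no force on it.
- **Bystanders and look-alikes:** those in view looked unmoved. I compared the pictures by eye and did not measure them. The wing nut was out of view in the last pictures, but the arm felt nothing unexpected.
- **Small disagreements:** the TCP readings differed from the commanded position by 1–2 mm sideways, and the housing's angle came out at 0.2° from the top camera and about 0.9° from the wrist camera. Neither affected the fit.
- **Not checked:** I did not measure the pin's tilt directly. It looks upright in both pictures.

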